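Open the pad case and uncover two rows

ROBOT

A 7-joint arm with a two-finger parallel gripper is mounted at the origin on the work surface. World frame = base frame: x ahead of the robot, y to its left, z up, the work surface at z = 0. Lengths are in m, angles in rad, forces in N, time in s.
With the tool pointing down it reaches from about 0.4 to 0.85 m from the base axis. Payload 10.4 kg.
Tool frame: the origin (TCP) lies at the very end of the fingers, on their centre line; the grasp point (between the pads) lies 19 mm behind it; z points along the fingers, y is the line along which they close (so a half turn about z gives the same grasp; the last joint's range is limited). The gripper opens to 85 mm and grips with 20 to 120 N. Pads are 22 mm wide; open, the fingers measure 114 mm over their backs; the gripper's body (76 mm by 85 mm) begins 54 mm behind the grasp point. The pads swing forward as they close: fully open they stand 13 mm farther back than shut.
Start: joints at [-1.263, 0.332, -0.065, 1.46, 0.022, 1.35, -0.088], TCP at [0.203, 0.591, 0.231] pointing down, gripper open.
Joint ranges: [-2.6, 2.6], [-0.5, 2.12], [-1.47, 1.34], [0.16, 2.42], [-1.27, 4.41], [0.06, 2.06], [-2.6, 2.6]. Speed limits (rad/s): [2.22, 2.22, 2.79, 2.79, 3.14, 3.14, 3.14].

INTERFACE

Orientations are given as a unit quaternion [x, y, z, w].
In Python, from workcell import * gives the robot as it stands.
- The arm moves only by the tool step_arm, never from a script. Its argument "commands" is one flat list of numbers, 7 for each row, row after row: the finger opening in mm, from 0 to 85.4, then the shift along the world's x, y, z as a fraction of full scale, then the turn, a rotation vector about the world's x, y, z as a fraction of full scale. A call has exactly 10 rows; each row is the pose to reach, as a shift and turn from the pose commanded when the call began, turning the shorter way round; what a row does not reach only later rows make up. Full scale, the value 1, is 0.6 m for a shift and pi rad for a turn. A row lasts 1/8 s, in which the tool goes at most 62.5 mm and 10.7 degrees, less where a joint would pass 70% of its speed; a pose out of reach is approached as far as the arm can. A call with a number of a shift or a turn outside -1 to 1 is refused whole. A call with a gripper value outside its range is refused whole. The fingers move at their own pace and stop on an object; "squeeze" is the grip in N (left out, the last holds). Time passes only in rows, so rows that repeat a pose let the fingers close, or fill a call up. It gives the time, the measured TCP pose, the force, the opening and the grip force at its end, in the units of the state.
- get_obs(): the state, without advancing time (a new reading comes with each control period).
- camera(name): name is "side" or "top" or "wrist"; returns the picture (400x640x3 uint8, red, green, blue); there is no depth.
- camera_params(name): a dict with "mtx" (3x3 intrinsics, pixels), "dist" ([k1, k2, p1, p2, k3] as OpenCV has them; the pictures are not rectified), "extrinsics" (4x4, takes a point from world to camera coordinates); the wrist camera has in their place "tool_from_camera" (4x4, takes a point from camera to tool coordinates, whose origin is the TCP and whose axes are the flange's). Camera axes: x right, y down, z forward; pixel columns grow to the right and rows downward; lengths in m; the calibration is good to about 2 mm. A picture is of the moment at which its call begins: read the wrist's pose just before it. camera_params takes no time and is no camera call.
- hand_in(): hands the job in; it is judged then, once.
The state is a dict: "clock": time; "joint_pos": joint angles; "joint_velocities": joint speeds; "tau": joint torques, N m; "position": TCP position; "ee_rot": TCP orientation; "ft_force": force on the tool from outside, world axes, zero at the start; "torque": the same for the moment, N m; "grip_width": opening from 0.0 (shut) to 1.0 (fully open); "grasp_force": force on a finger pad.
Only numpy, scipy, OpenCV 4.12 (cv2) and the standard library are available. Lean on these libraries where they do the work, as an engineer would, in place of code of your own. Each camera call takes 0.05 s, during which the arm holds its last target. There are 200 camera calls.

TASK

The grey pad case on the bench is unlatched: lift its lid, which has a bar handle, without flinging or dropping it, until it leans back by itself on its stop. Then pull the stiff sliding cover inside (it has an upright grip) just far enough that the first two rows of white pads are fully uncovered and the third row is still fully covered, and let go. Leave the bell, the key and the burnisher where they lie.

Things in the scene. Friction and masses are not known exactly. Their poses are not given: they have to be found in the camera images.
- case: grey metal parts case fixed to the bench, 170 mm along its x, 300 along its y, 90 high, walls 3 mm. Origin: centre of its underside; z up. Front (bar side; cam lock there already open, ignore it) faces its -x; lid hinge along y on its +x top edge. It stands turned so that its +y points roughly towards the robot and its front roughly to the robot's right
- lid (a joint): lid angle (rad): 0 closed, grows as it opens upward, 1.85 on its stop, 16 degrees past vertical. A flat plate 170 x 300 x 5 mm, about 0.35 kg; released before vertical it falls shut, past vertical it leans over to the stop and stays
- lid_bar (a point): middle of the lid's round steel bar handle (10 mm diameter, 88 mm clear length, along the case's y), on two end posts 42 mm in front of the lid's front edge: 37 mm free between bar and lid or case. Moves with the lid, 212 mm from the hinge line; 92.5 mm above the bench when closed, about 0.30 m at the top
- lid_hinge (a point): middle of the lid's hinge line, which runs along the case's y, at the case's far top edge (case x = +85 mm, 90 mm above the bench); does not move
- cover (a joint): travel (m) of the flat cover inside the case: 0 shut, grows along the case's +y (towards the robot), end of travel 0.103. At 0.066 two rows are just fully uncovered, at 0.078 the third begins to show; at 0.072 its edge is over the rib between them. Starts anywhere from 0 to 0.03. Stiff: about 7 N to slide; stays where left
- cover_grip (a point): centre of the upright black grip fin on the cover: 50 mm along the case's x, 10 mm thick along its y, 34 mm high. This point is 15 mm below the fin's top, 19 mm above the cover's top face and 69 mm above the bench (cover's top face 50 mm, case rim 90 mm above the bench). Moves with the cover
- cover_edge (a point): middle of the cover's -y edge, on its top face: pads at smaller case y than this are uncovered
- row_line (a point): middle of the thin metal rib between the second and third rows of pads (case y = -70 mm), 44 mm above the bench; fixed. Five rows of four white pads, 24 mm in diameter, run along the case's x, 36 mm apart along y with a rib midway between rows: row 1 at the -y end (case y = -124 mm), row 2 at -88, row 3 at -52
- bell: black grenadilla clarinet bell with chrome rings standing on its wide end, 78 mm across, 105 mm high, loose beyond the hinge side of the case; origin at the centre of its underside. Leave alone
- a_key: small chrome A-key, 55 mm long, 10 mm high, lying loose in front of the case; origin near its middle on the bench. Leave alone
- burnisher: burnisher with a horn handle and flat steel blade, 160 mm long along its x, 22 mm high, lying loose in front of the case; origin near its middle on the bench. Leave alone

How it is judged:
On the way, in this order (a step that is already met when the one before it is completed fails the run):
1. the lid leans on its stop (angle over 1.78 rad) (value of joint lid above 1.78 rad), for 0.2 s.
2. the cover is drawn so that two rows are uncovered and the third is covered (travel 65 to 79 mm) (value of joint cover between 0.065 and 0.079 m), for 0.2 s.
At the end, for the whole second after the job is handed in: the lid leans on its stop by itself (over 1.78 rad, at rest); the cover's travel is between 65 and 79 mm, so rows one and two are uncovered and row three covered; bell, key and burnisher are within 20 mm of where they began (all of step 2 and value of joint lid above 1.78 rad and velocity of joint lid between -0.05 and 0.05 rad/s and distance of each of bell, a_key, burnisher from where it was at the start of the episode below 0.02 m); the robot touches nothing.
It fails at once if the lid is flung or dropped (turns faster than 3 rad/s) (velocity of joint lid above 3 rad/s or velocity of joint lid below -3 rad/s).
It fails at once if the grenadilla bell is moved more than 20 mm (distance of bell from where it was at the start of the episode above 0.02 m).
It fails at once if the A-key is moved more than 20 mm (distance of a_key from where it was at the start of the episode above 0.02 m).
It fails at once if the burnisher is moved more than 20 mm (distance of burnisher from where it was at the start of the episode above 0.02 m).
It also fails if it takes over 56 s, if anything falls off the work surface, if the arm or the gripper's body presses on something with over 40 N, if the wrist force passes 120 N, or if a joint passes its speed limit or range.

## Working session

There is one attempt and no reset: what is moved stays moved. The work goes in short steps, Python scripts to look and compute and a tool call to move; the robot and the scene stay as the last step left them, time stands still between calls to the robot, and variables do not carry over. Pictures are saved under pics/ and viewed, at most 10 in all, crops included, and the job is handed in when it is done.

Besides the shell and the picture viewer there is one more tool, called after "Request:" as name(argument=value, ...) on one line, values as JSON. step_arm: Moves the arm, as the interface text tells. Its arguments: {"type":"object","properties":{"commands":{"type":"array","items":{"type":"number"}},"squeeze":{"type":"number"}},"required":["commands"]}

```bash
mkdir -p pics; ls; python3 - <<'E'
from workcell import *
import cv2,numpy as np
o=get_obs();print(o['clock'],o['position'],o['ee_rot'])
ims=[]
for n in ['side','top']:
    im=camera(n);cv2.imwrite(f'pics/{n}0.png',im[:,:,::-1])
    p=camera_params(n);print(n,p['mtx'],p['dist'],p['extrinsics'])
E
```

```text
pics
0.0 [0.20286768 0.59076618 0.2305095 ] [ 1.64620778e-01  9.86356679e-01 -7.02467430e-04 -8.78832057e-05]
side [[482.42971936   0.         323.67477519]
 [  0.         482.42971936 195.0620825 ]
 [  0.           0.           1.        ]] [0.03985626 0.         0.         0.         0.        ] [[ 0.99455159 -0.10348177 -0.01259607 -0.57993648]
 [-0.08772405 -0.76551934 -0.63740461  0.11052702]
 [ 0.05631722  0.63503674 -0.77042631  1.06548723]
 [ 0.          0.          0.          1.        ]]
top [[372.53720719   0.         318.68669325]
 [  0.         372.53720719 199.7966305 ]
 [  0.           0.           1.        ]] [-0.05983582  0.          0.          0.          0.        ] [[ 0.02584277 -0.9995098   0.01767258  0.01967863]
 [-0.99151393 -0.02788112 -0.12697549  0.60272218]
 [ 0.12740598 -0.01424122 -0.99174841  0.90070717]
 [ 0.          0.          0.          1.        ]]
```

View pics/top0.png

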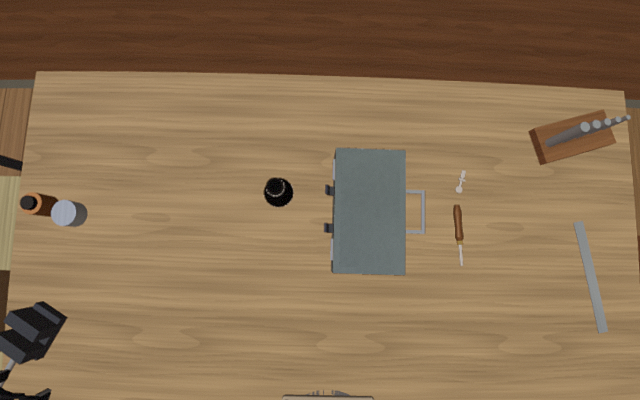

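View pics/side0.png

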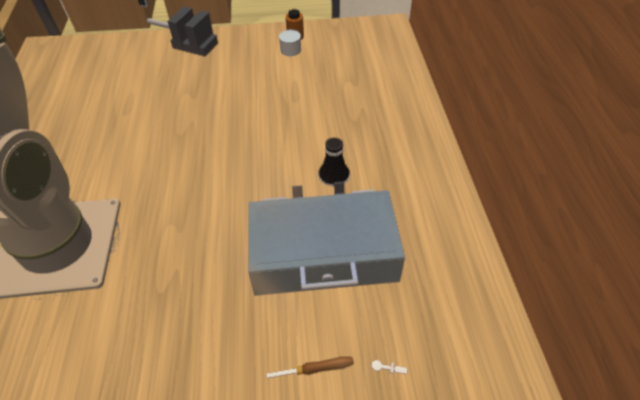

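The top view shows the lid spanning (333,148)–(406,275) and the bar at column ~424, rows 190–233. The bell is at (278,192), the key at (461,181) and the burnisher at (459,232). The side view agrees.

```bash
cat > h.py <<'E'
import cv2,numpy as np
from workcell import *
from scipy.spatial.transform import Rotation as R
def ray(cam,px,pose=None):
    p=camera_params(cam)
    u=cv2.undistortPoints(np.float64(px).reshape(-1,1,2),p['mtx'],p['dist']).reshape(-1,2)
    d=np.c_[u,np.ones(len(u))]
    if cam=='wrist':
        T=np.eye(4);T[:3,:3]=R.from_quat(pose['ee_rot']).as_matrix();T[:3,3]=pose['position'];T=T@p['tool_from_camera']
    else: T=np.linalg.inv(p['extrinsics'])
    return T[:3,3],d@T[:3,:3].T
def onplane(cam,px,z,pose=None):
    c,d=ray(cam,px,pose); return c+d*((z-c[2])/d[:,2])[:,None]
E
python3 - <<'E'
from h import *
im=cv2.imread('pics/top0.png');hsv=cv2.cvtColor(im,cv2.COLOR_BGR2HSV)
m=((hsv[...,1]<110)&(hsv[...,0]>75)&(hsv[...,0]<125)&(hsv[...,2]>50)).astype(np.uint8)
m[:140]=0;m[285:]=0;m[:,:325]=0;m[:,440:]=0
lid=cv2.morphologyEx(m,cv2.MORPH_OPEN,np.ones((15,15)))
c=max(cv2.findContours(lid,0,2)[0],key=cv2.contourArea)
box=cv2.boxPoints(cv2.minAreaRect(c));P=onplane('top',box,.095)
print(box.round(1),P.round(4))
ctr=P.mean(0);print('ctr',ctr,[np.linalg.norm(P[i]-P[i-1]).round(4) for i in range(4)])
y0,y1=195,228
cols=[np.where(m[r,412:440])[0]+412 for r in (198,205,212,219,226)]
print([(a.min(),a.max()) for a in cols if len(a)])
rows=[np.where(m[185:240,c])[0]+185 for c in (422,424)];print([(a.min(),a.max()) for a in rows])
px=[[a.mean(),r] for a,r in zip(cols,(198,205,212,219,226)) if len(a)]
print(onplane('top',px,.0925).round(4)); print(onplane('top',[[424,r.mean()] for r in rows],.0925))
print(R.from_quat(get_obs()['ee_rot']).as_matrix().round(3),camera_params('wrist')['tool_from_camera'].round(3))
E
```

```text
[[334. 273.]
 [334. 197.]
 [403. 197.]
 [403. 273.]] [[ 4.248e-01 -3.100e-03  9.500e-02]
 [ 6.024e-01  6.000e-04  9.500e-02]
 [ 6.071e-01 -1.642e-01  9.500e-02]
 [ 4.283e-01 -1.641e-01  9.500e-02]]
ctr [ 0.51563903 -0.08271423  0.095     ] [np.float64(0.161), np.float64(0.1776), np.float64(0.1649), np.float64(0.1788)]
[(np.int64(422), np.int64(423)), (np.int64(422), np.int64(423)), (np.int64(422), np.int64(423)), (np.int64(422), np.int64(423)), (np.int64(422), np.int64(423))]Traceback (most recent call last):
  File "<stdin>", line 13, in <module>
    return umr_minimum(a, axis, None, out, keepdims, initial, where)
ValueError: zero-size array to reduction operation minimum which has no identity
```

```bash
python3 - <<'E'
from h import *
im=cv2.imread('pics/top0.png').astype(int)
m=(im[...,0]>im[...,2]-12).astype(np.uint8)
m[:140]=0;m[285:]=0;m[:,:325]=0;m[:,440:]=0
lid=cv2.morphologyEx(m,cv2.MORPH_OPEN,np.ones((25,25)))
c=max(cv2.findContours(lid,0,2)[0],key=cv2.contourArea)
box=cv2.boxPoints(cv2.minAreaRect(c));P=onplane('top',box,.095)
print(box.round(1),P.round(4))
ctr=P.mean(0);print('ctr',ctr,[np.linalg.norm(P[i]-P[i-1]).round(4) for i in range(4)])
b=m.copy();b[:,:412]=0
ys,xs=np.nonzero(b);print(xs.min(),xs.max(),ys.min(),ys.max())
px=[[np.flatnonzero(b[r,418:])[[0,-1]].mean()+418,r] for r in range(198,228,6)]
print(np.round(px,1).tolist(),onplane('top',px,.0925).round(4)); print(onplane('top',[[423,(ys.min()+ys.max())/2]],.0925))
print(R.from_quat(get_obs()['ee_rot']).as_matrix().round(3),camera_params('wrist')['tool_from_camera'].round(3))
E
```

```text
[[332. 149.]
 [404. 149.]
 [404. 273.]
 [332. 273.]] [[ 0.7191  0.0078  0.095 ]
 [ 0.7249 -0.1673  0.095 ]
 [ 0.4283 -0.1665  0.095 ]
 [ 0.4247  0.0015  0.095 ]]
ctr [ 0.57426711 -0.0811068   0.095     ] [np.float64(0.2945), np.float64(0.1752), np.float64(0.2966), np.float64(0.168)]
412 424 190 233
[[422.5, 198.0], [422.5, 204.0], [422.5, 210.0], [422.5, 216.0], [423.0, 222.0]] [[ 0.6063 -0.2121  0.0925]
 [ 0.5918 -0.2119  0.0925]
 [ 0.5774 -0.2118  0.0925]
 [ 0.563  -0.2117  0.0925]
 [ 0.5487 -0.2128  0.0925]]
[[ 0.573845   -0.21299484  0.0925    ]]
[[-0.946  0.325 -0.   ]
 [ 0.325  0.946 -0.001]
 [-0.    -0.001 -1.   ]] [[ 0.    -0.96  -0.28   0.071]
 [ 1.     0.     0.    -0.001]
 [-0.    -0.28   0.96  -0.142]
 [ 0.     0.     0.     1.   ]]
```

Request:
step_arm(commands=[36,0.31,-0.7,0.02,0,0,0.108,36,0.31,-0.7,0.02,0,0,0.108,36,0.31,-0.7,0.02,0,0,0.108,36,0.31,-0.7,0.02,0,0,0.108,36,0.31,-0.7,0.02,0,0,0.108,36,0.31,-0.7,0.02,0,0,0.108,36,0.31,-0.7,0.02,0,0,0.108,36,0.31,-0.7,0.02,0,0,0.108,36,0.31,-0.7,0.02,0,0,0.108,36,0.31,-0.7,0.02,0,0,0.108], squeeze=25)

```text
clock: 1.35
position: [0.3885, 0.172, 0.2432]
ee_rot: [-0.005, 1.0, 0.0, -0.0]
ft_force: [0.6, -0.2, 0.6]
grip_width: 0.423
grasp_force: 0.0
```

Request:
step_arm(commands=[36,0.308,-0.641,-0.05,0,0,0,36,0.308,-0.641,-0.05,0,0,0,36,0.308,-0.641,-0.05,0,0,0,36,0.308,-0.641,-0.05,0,0,0,36,0.308,-0.641,-0.05,0,0,0,36,0.308,-0.641,-0.05,0,0,0,36,0.308,-0.641,-0.05,0,0,0,36,0.308,-0.641,-0.05,0,0,0,36,0.308,-0.641,-0.05,0,0,0,36,0.308,-0.641,-0.05,0,0,0])

```text
clock: 2.6
position: [0.5742, -0.2114, 0.2135]
ee_rot: [-0.006, 1.0, 0.001, 0.0]
ft_force: [1.1, 1.2, 0.9]
grip_width: 0.42
grasp_force: 0.0
```

```bash
python3 - <<'E'
from h import *
o=get_obs();print(o['position'],o['ee_rot'],o['clock'])
im=camera('wrist');cv2.imwrite('pics/w1.png',im[:,:,::-1])
p=camera_params('wrist');T=np.eye(4);T[:3,:3]=R.from_quat(o['ee_rot']).as_matrix();T[:3,3]=o['position'];T=np.linalg.inv(T@p['tool_from_camera'])
for x in(.53,.5735,.61): print(cv2.projectPoints(np.array([[x,-.2125,.0925]]),T[:3,:3],T[:3,3],p['mtx'],p['dist'])[0].ravel())
E
```

```text
[ 0.57416129 -0.21136022  0.213463  ] [-5.59787799e-03  9.99984131e-01  6.10417575e-04  1.67089886e-04] 2.6
[316.84125961 137.01650769]
[316.23254769 192.37102154]
[315.76224164 235.11450889]
```

View pics/w1.png

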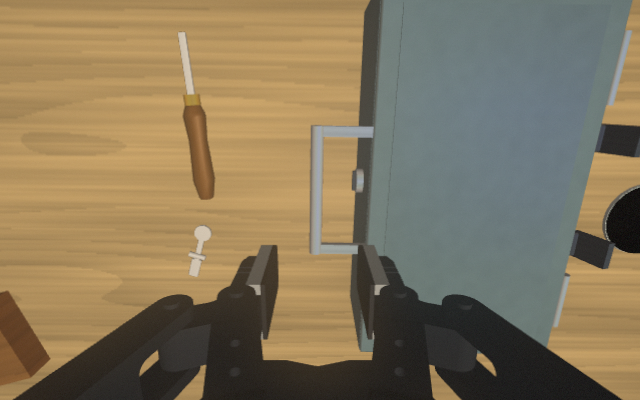

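The bar is at columns 311–323 with its posts at rows 131 and 248. That matches the predicted position to 1–2 px, so I'll descend and grip.

Request:
step_arm(commands=[36,0,-0.001,-0.08,0,0,0,36,0,-0.001,-0.15,0,0,0,36,0,-0.001,-0.2,0,0,0,36,0,-0.001,-0.23,0,0,0,36,0,-0.001,-0.23,0,0,0,5,0,-0.001,-0.23,0,0,0,5,0,-0.001,-0.23,0,0,0,5,0,-0.001,-0.23,0,0,0,5,0,-0.001,-0.23,0,0,0,5,0,-0.001,-0.23,0,0,0], squeeze=25)

```text
clock: 3.9
position: [0.5747, -0.2124, 0.0768]
ee_rot: [-0.005, 1.0, 0.001, 0.001]
ft_force: [-1.8, 6.0, 5.8]
grip_width: 0.103
grasp_force: 25.3
```

Request:
step_arm(commands=[5,0,0.0004,0.0177,0,0,0,5,0,0.0025,0.0423,0,0,0,5,0,0.007,0.0702,0,0,0,5,0,0.0137,0.0976,0,0,0,5,0,0.0226,0.1245,0,0,0,5,0,0.0336,0.1505,0,0,0,5,0,0.0467,0.1755,0,0,0,5,0,0.0617,0.1995,0,0,0,5,0,0.0786,0.2222,0,0,0,5,0,0.0948,0.2408,0,0,0], squeeze=25)

```text
clock: 5.15
position: [0.5747, -0.1538, 0.2202]
ee_rot: [-0.006, 1.0, 0.002, 0.001]
ft_force: [7.6, 10.2, -12.4]
grip_width: 0.106
grasp_force: 24.6
```

Request:
step_arm(commands=[5,0,0.0175,0.0175,0,0,0,5,0,0.0361,0.0337,0,0,0,5,0,0.0559,0.0486,0,0,0,5,0,0.0766,0.0621,0,0,0,5,0,0.0983,0.0741,0,0,0,5,0,0.1207,0.0845,0,0,0,5,0,0.1438,0.0933,0,0,0,5,0,0.1674,0.1005,0,0,0,5,0,0.1915,0.1061,0,0,0,5,0,0.2159,0.1099,0,0,0])

```text
clock: 6.4
position: [0.5755, -0.0277, 0.2872]
ee_rot: [-0.004, 1.0, -0.0, 0.003]
ft_force: [10.9, -1.5, -3.4]
grip_width: 0.106
grasp_force: 24.6
```

Request:
step_arm(commands=[5,0,0.0211,0.0019,0,0,0,5,0,0.0423,0.0026,0,0,0,5,0,0.0635,0.0019,0,0,0,5,0,0.0846,0.0001,0,0,0,5,0,0.1021,-0.0025,0,0,0,5,0,0.1194,-0.0059,0,0,0,5,0,0.1331,-0.0092,0,0,0,5,0,0.1415,-0.0115,0,0,0,5,0,0.1415,-0.0115,0,0,0,5,0,0.1415,-0.0115,0,0,0])

```text
clock: 7.65
position: [0.5753, 0.0567, 0.281]
ee_rot: [-0.004, 1.0, 0.0, 0.003]
ft_force: [6.2, 0.2, 1.9]
grip_width: 0.102
grasp_force: 25.5
```

Request:
step_arm(commands=[5,0,0.002,-0.0005,0,0,0,5,0,0.004,-0.001,0,0,0,5,0,0.006,-0.0015,0,0,0,5,0,0.006,-0.0015,0,0,0,5,0,0.006,-0.0015,0,0,0,5,0,0.006,-0.0015,0,0,0,5,0,0.006,-0.0015,0,0,0,5,0,0.006,-0.0015,0,0,0,5,0,0.006,-0.0015,0,0,0,5,0,0.006,-0.0015,0,0,0])

```text
clock: 8.9
position: [0.5753, 0.0604, 0.28]
ee_rot: [-0.004, 1.0, 0.0, 0.003]
ft_force: [6.2, 1.2, 2.7]
grip_width: 0.102
grasp_force: 25.5
```

Request:
step_arm(commands=[36,0,0,0,0,0,0,36,0,0,0,0,0,0,36,0,0,0,0,0,0,36,0,0,0,0,0,0,36,0,0,0.03,0,0,0,36,0,0,0.06,0,0,0,36,0,0,0.12,0,0,0,36,0,0,0.15,0,0,0,36,0,0,0.15,0,0,0,36,0,0,0.15,0,0,0])

```text
clock: 10.15
position: [0.5735, 0.0609, 0.3669]
ee_rot: [-0.004, 1.0, -0.0, -0.001]
ft_force: [0.5, -0.0, -0.7]
grip_width: 0.422
grasp_force: 0.0
```

```bash
python3 - <<'E'
from h import *
o=get_obs();print(o['position'],o['clock'],o['joint_pos'])
im=camera('side');cv2.imwrite('pics/s1.png',im[:,:,::-1])
im=camera('top');cv2.imwrite('pics/t1.png',im[:,:,::-1])
E
```

```text
[0.5734985  0.06089223 0.36687728] 10.15 [-0.68452438  0.20340705  0.60626181  1.38288266 -0.11526614  1.59213277
  1.48900142]
```

View pics/s1.png

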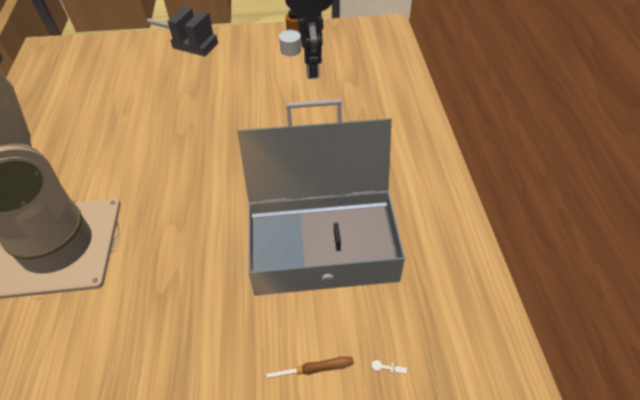

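The lid leans open by itself. In the side view the black fin is at (338,237) and the cover spans columns ~302–397.

```bash
python3 - <<'E'
from h import *
for n,f,(x0,x1,y0,y1) in (('side','s1',(315,380,215,255)),('top','t1',(330,410,150,275))):
    im=cv2.imread(f'pics/{f}.png');g=im.max(2)[y0:y1,x0:x1]
    m=(g<55).astype(np.uint8);k,l,s,c=cv2.connectedComponentsWithStats(m)
    for i in range(1,k):
        if s[i,4]>15: print(n,s[i],c[i]+[x0,y0],onplane(n,c[i]+[x0,y0],.069).round(4))
cv2.imwrite('pics/t1c.png',cv2.resize(cv2.imread('pics/t1.png')[130:290,300:440],None,fx=3.5,fy=3.5))
E
```

```text
side [21 26  4  9 28] [337.71428571 245.07142857] [[ 0.6006 -0.1137  0.069 ]]
top [ 34   0   5  80 143] [366.1958042  191.41958042] [[ 0.622  -0.0796  0.069 ]]
top [50  2 23  4 59] [390.27118644 153.        ] [[ 0.7207 -0.1391  0.069 ]]
```

View pics/t1c.png

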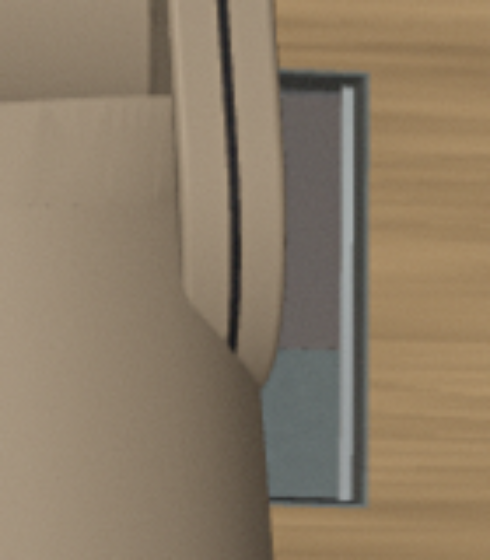

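Request:
step_arm(commands=[50,0.044,-0.244,0,0,0,0.5,50,0.044,-0.244,0,0,0,0.5,50,0.044,-0.244,0,0,0,0.5,50,0.044,-0.244,0,0,0,0.5,50,0.044,-0.244,0,0,0,0.5,50,0.044,-0.244,-0.1,0,0,0.5,50,0.044,-0.244,-0.2,0,0,0.5,50,0.044,-0.244,-0.25,0,0,0.5,50,0.044,-0.244,-0.25,0,0,0.5,50,0.044,-0.244,-0.25,0,0,0.5])

```text
clock: 11.5
position: [0.5952, -0.0873, 0.2178]
ee_rot: [-0.572, 0.819, 0.011, -0.046]
ft_force: [0.2, 0.2, -2.6]
grip_width: 0.588
grasp_force: 0.0
```

```bash
python3 - <<'E'
from h import *
o=get_obs();print(o['position'],o['ee_rot'],o['clock'],o['joint_pos'].round(2) if hasattr(o['joint_pos'],'round') else o['joint_pos'])
im=camera('wrist');cv2.imwrite('pics/w2.png',im[:,:,::-1])
E
```

```text
[ 0.5951872  -0.0872597   0.21781196] [-0.57242777  0.81860021  0.01137153 -0.04572565] 11.5 [ 0.68  0.49 -0.87  1.43  0.39  1.48  2.59]
```

View pics/w2.png

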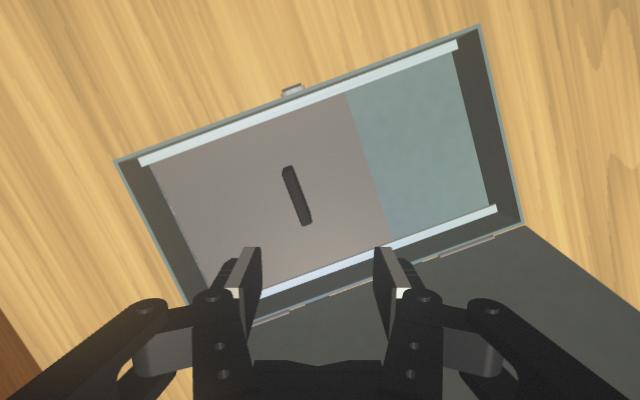

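I chose the wrong turn sense: joint 7 hit its limit at about 70°. In the wrist view the fin runs from (288,168) to (307,225), the brown cover edge from (345,93) to (392,237), and the cover's far edge from (150,165) to (200,290). I'll grip the fin by its two ends with the earlier yaw instead, and measure from this view.

```bash
python3 - <<'E'
from h import *
o=dict(position=[ 0.5951872,-0.0872597,0.21781196],ee_rot=[-0.57242777,0.81860021,0.01137153,-0.04572565])
im=cv2.imread('pics/w2.png');x0,x1,y0,y1=265,330,155,235
m=(im.max(2)[y0:y1,x0:x1]<75).astype(np.uint8)
k,l,s,c=cv2.connectedComponentsWithStats(m);i=1+s[1:,4].argmax()
pts=np.argwhere(l==i)[:,::-1].astype(np.float32)
print(s[i],cv2.boxPoints(cv2.minAreaRect(pts))+[x0,y0])
for z in (.065,.075,.084): print('fin',z,onplane('wrist',c[i]+[x0,y0],z,o).round(4))
print('cover+y',onplane('wrist',[[345,93],[392,237]],.05,o).round(4))
print('cover-y',onplane('wrist',[[150,165],[200,290]],.05,o).round(4))
print('rim corners',onplane('wrist',[[115,160],[481,26],[524,222]],.09,o).round(4))
E
```

```text
[ 17  11  29  59 703] [[279.77480125 169.42090988]
 [291.30831337 164.9356575 ]
 [313.05898285 220.86595154]
 [301.52546692 225.35121155]]
fin 0.065 [[ 0.6027 -0.0909  0.065 ]]
fin 0.075 [[ 0.6021 -0.0928  0.075 ]]
fin 0.084 [[ 0.6015 -0.0946  0.084 ]]
cover+y [[ 0.5307 -0.1578  0.05  ]
 [ 0.5313 -0.0143  0.05  ]]
cover-y [[ 0.715  -0.1592  0.05  ]
 [ 0.7249 -0.0326  0.05  ]]
rim corners [[ 0.7208 -0.1706  0.09  ]
 [ 0.4239 -0.1672  0.09  ]
 [ 0.4251 -0.0018  0.09  ]]
```

```bash
python3 - <<'E'
from h import *
o=get_obs()
t=R.from_quat([-.0045,1,0,0])
print(o['clock'],o['position'],(t*R.from_quat(o['ee_rot']).inv()).as_rotvec()/np.pi, (np.array([.602,-.088,.16])-o['position'])/.6)
E
```

```text
11.55 [ 0.59480043 -0.08575733  0.21661813] [-0.00852697 -0.03068342 -0.38741498] [ 0.01199928 -0.00373779 -0.09436354]
```

Request:
step_arm(commands=[82,0.012,-0.004,0.05,0,0,-0.39,82,0.012,-0.004,0.05,0,0,-0.39,82,0.012,-0.004,0.05,0,0,-0.39,82,0.012,-0.004,0.05,0,0,-0.39,82,0.012,-0.004,0.05,0,0,-0.39,82,0.012,-0.004,0.05,0,0,-0.39,82,0.012,-0.004,0.05,0,0,-0.39,82,0.012,-0.004,0.05,0,0,-0.39,82,0.012,-0.004,0.05,0,0,-0.39,82,0.012,-0.004,0.05,0,0,-0.39])

```text
clock: 12.8
position: [0.6036, -0.0896, 0.2501]
ee_rot: [0.003, 0.999, 0.034, -0.031]
ft_force: [-0.1, -0.4, -0.5]
grip_width: 0.963
grasp_force: 0.0
```

```bash
python3 - <<'E'
from h import *
o=get_obs()
t=R.from_quat([-.0045,1,0,0])
print(o['clock'],o['position'],np.round(o['joint_pos'],2),(t*R.from_quat(o['ee_rot']).inv()).as_rotvec()/np.pi, (np.array([.602,-.088,.06])-o['position'])/.6)
E
```

```text
12.8 [ 0.60358827 -0.08961585  0.25014102] [ 0.59  0.42 -0.66  1.38  0.18  1.49  1.51] [-0.02180543 -0.01972908  0.00498125] [-0.00264711  0.00269308 -0.31690169]
```

Request:
step_arm(commands=[82,-0.0026,0.0027,-0.06,-0.022,-0.02,0.005,82,-0.0026,0.0027,-0.13,-0.022,-0.02,0.005,82,-0.0026,0.0027,-0.2,-0.022,-0.02,0.005,82,-0.0026,0.0027,-0.26,-0.022,-0.02,0.005,82,-0.0026,0.0027,-0.3,-0.022,-0.02,0.005,82,-0.0026,0.0027,-0.323,-0.022,-0.02,0.005,45,-0.0026,0.0027,-0.323,-0.022,-0.02,0.005,45,-0.0026,0.0027,-0.323,-0.022,-0.02,0.005,45,-0.0026,0.0027,-0.323,-0.022,-0.02,0.005,45,-0.0026,0.0027,-0.323,-0.022,-0.02,0.005], squeeze=60)

```text
clock: 14.05
position: [0.6029, -0.0905, 0.0583]
ee_rot: [-0.003, 1.0, -0.002, 0.002]
ft_force: [-2.2, -5.2, 4.4]
grip_width: 0.57
grasp_force: 62.5
```

Request:
step_arm(commands=[45,-0.01,0,0,0,0,0,45,-0.02,0,0,0,0,0,45,-0.03,0,0,0,0,0,45,-0.04,0,0,0,0,0,45,-0.05,0,0,0,0,0,45,-0.06,-0.0005,0,0,0,0,45,-0.07,-0.0005,0,0,0,0,45,-0.075,-0.0005,0,0,0,0,45,-0.075,-0.0005,0,0,0,0,45,-0.075,-0.0005,0,0,0,0])

```text
clock: 15.3
position: [0.559, -0.0902, 0.0584]
ee_rot: [-0.003, 1.0, -0.002, 0.003]
ft_force: [3.6, -5.2, -1.1]
grip_width: 0.565
grasp_force: 63.2
```

```bash
python3 - <<'E'
from h import *
o=get_obs();print(o['position'],o['clock'])
im=camera('side');cv2.imwrite('pics/s2.png',im[:,:,::-1])
cv2.imwrite('pics/s2c.png',cv2.resize(im[180:310,230:420,::-1],None,fx=4,fy=4,interpolation=2))
E
```

```text
[ 0.55902374 -0.09016785  0.05835625] 15.3
```

View pics/s2c.png

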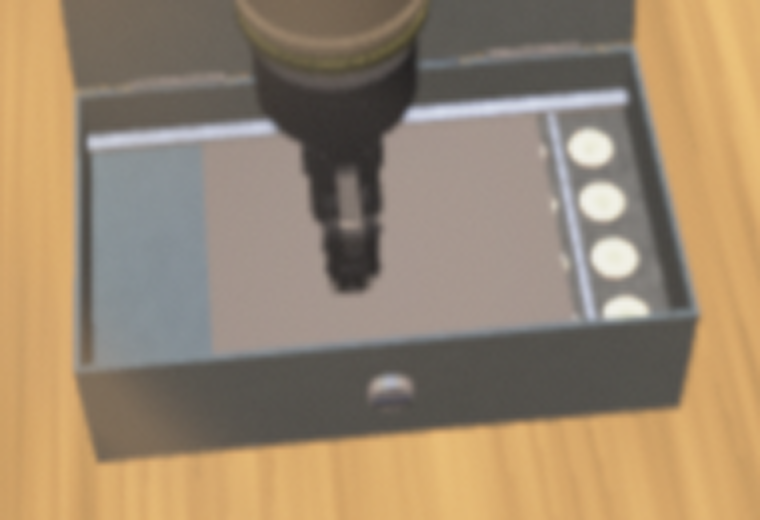

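Row 1 is uncovered, and row 2 is just starting to show at the cover edge, which runs from crop (535,115) to (577,320). The first rib runs from (550,115) to (590,320).

```bash
python3 - <<'E'
from h import *
f=lambda a:np.array(a)/4+[230,180]
print('edge',onplane('side',f([[535,115],[556,218],[575,310]]),.05).round(4))
print('rib1',onplane('side',f([[552,115],[572,218],[590,310]]),.044).round(4))
print('pads row1',onplane('side',f([[591,148],[603,202],[615,258]]),.043).round(4))
E
```

```text
edge [[ 0.6706 -0.0132  0.05  ]
 [ 0.6708 -0.0822  0.05  ]
 [ 0.6711 -0.1391  0.05  ]]
rib1 [[ 0.6809 -0.0097  0.044 ]
 [ 0.6802 -0.079   0.044 ]
 [ 0.6797 -0.1362  0.044 ]]
pads row1 [[ 0.6984 -0.0338  0.043 ]
 [ 0.6985 -0.07    0.043 ]
 [ 0.6983 -0.1058  0.043 ]]
```

Request:
step_arm(commands=[45,-0.01,0,0,0,0,0,45,-0.02,0,0,0,0,0,45,-0.03,0,0,0,0,0,45,-0.04,0,0,0,0,0,45,-0.0445,0,0,0,0,0,45,-0.0445,0,0,0,0,0,45,-0.0445,0,0,0,0,0,45,-0.0445,0,0,0,0,0,45,-0.0445,0,0,0,0,0,45,-0.0445,0,0,0,0,0])

```text
clock: 16.6
position: [0.5324, -0.09, 0.0583]
ee_rot: [-0.003, 1.0, -0.001, 0.003]
ft_force: [4.2, -5.6, -0.6]
grip_width: 0.573
grasp_force: 63.4
```

```bash
python3 - <<'E'
from h import *
o=get_obs();print(o['position'],o['clock'])
im=camera('side')
cv2.imwrite('pics/s3c.png',cv2.resize(im[180:310,230:420,::-1],None,fx=4,fy=4,interpolation=2))
E
```

```text
[ 0.53239728 -0.09001007  0.05834366] 16.6
```

View pics/s3c.png

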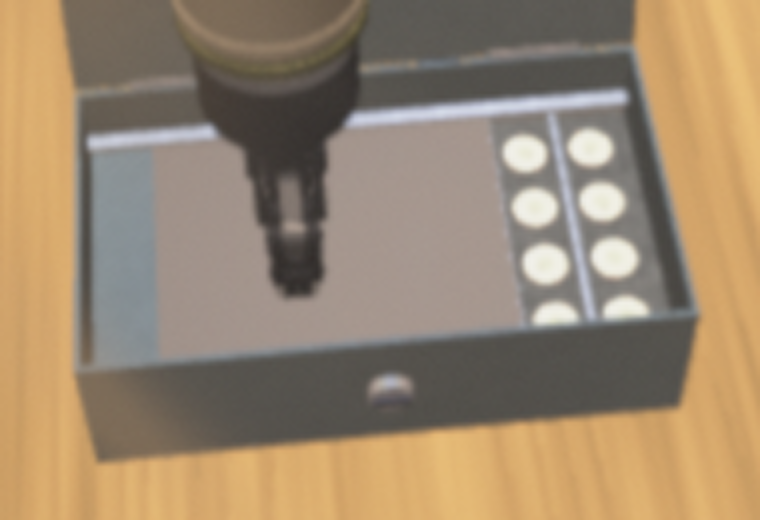

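Both rows are fully uncovered and row 3 is hidden. The cover edge runs from crop (490,118) to (522,320), over the rib, so I'll release and retreat straight up.

Request:
step_arm(commands=[78,0,0,0,0,0,0,78,0,0,0,0,0,0,78,0,0,0,0,0,0,78,0,0,0,0,0,0,78,0,0,0.03,0,0,0,78,0,0,0.08,0,0,0,78,0,0,0.15,0,0,0,78,0,0,0.22,0,0,0,78,0,0,0.25,0,0,0,78,0,0,0.25,0,0,0])

```text
clock: 17.9
position: [0.5309, -0.0885, 0.2077]
ee_rot: [-0.004, 1.0, -0.001, 0.002]
ft_force: [0.4, -0.0, -0.7]
grip_width: 0.911
grasp_force: 0.0
```

```bash
python3 - <<'E'
from h import *
f=lambda a:np.array(a)/4+[230,180]
e=onplane('side',f([[492,118],[507,218],[520,310]]),.05);print('travel',(e[:,0]-.5742)*-1+.142)
o=get_obs();print(o['position'],o['clock'],o['ft_force'])
im=camera('side')
cv2.imwrite('pics/s4.png',cv2.resize(im[60:400,150:480,::-1],None,fx=1.7,fy=1.7,interpolation=2))
E
```

```text
travel [0.06927576 0.07091067 0.07271346]
[ 0.53087384 -0.08846064  0.20771223] 17.9 [ 0.36103331 -0.01013993 -0.68834689]
```

View pics/s4.png

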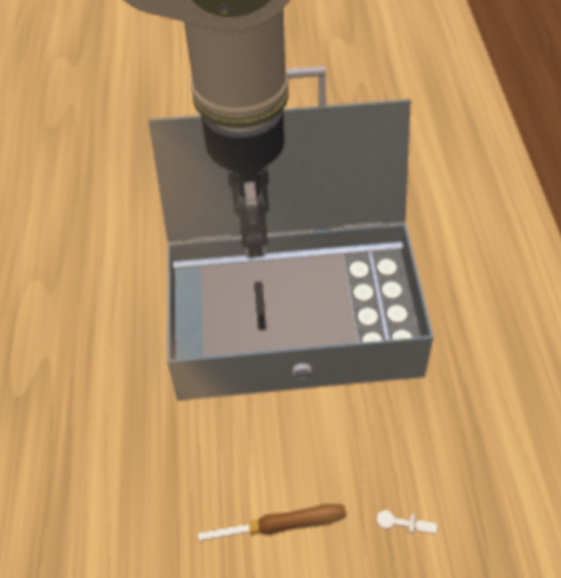

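The lid is leaning on its stop, two rows show (travel about 71 mm), the gripper is clear, and the key and burnisher look untouched.

```bash
python3 -c "
from workcell import *
print(hand_in())"
```

```text
the job is handed in; nothing more can be done
None
```

I handed the job in at about 18 s: the lid leans on its stop by itself and the cover is drawn about 71 mm, with rows one and two uncovered and row three covered; the key and burnisher look unmoved, the bell was hidden in the last picture, and no verdict came back.

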